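# Seat the plate, then hold the pivot ball ready over it

## Task

Get the shifter base ready for its pivot ball: first press the loose aluminium seat plate down until it lies flush and level in the black housing with the spring clip snapped over its edge. Then pick up the black tray by its upright grip and carry it level, so that the steel ball stays in its shallow pocket all the way, to the housing, and finish there still holding the tray: level and still, touching nothing else, with the ball straight above the plate's seat hole and the tray's underside about 50 mm above the plate. The program ends while the tray is held (do not put it down or let go); leave everything else on the bench where it is.

Things in the scene. Friction and masses are not known exactly. Their poses are not given: they have to be found in the camera images.
- housing_top (a point): black box-shaped shifter base housing, 116 (x) by 102 (y) by 70 mm tall, fixed to the bench; this point is the centre of its top rim, z up. Its open top has a rebate 100 by 86 mm, 5 mm deep, in which the seat plate belongs. At its +x end a fixed lip, up to 6 mm above the rim, overlaps the plate by 6 mm; in the middle of its -x end stands the spring clip
- clip_tip (a point): tip (45 mm from the housing's middle when sprung back) of the hook of the grey spring clip, 22 mm wide, at the middle of the housing's -x edge, its top 9 mm above the rim. When the plate is pushed down (some 5 N on its thumb ribs, 10 N is ample) its edge wedges the hook 3 mm outward; then the hook springs back over the plate's top and keeps it down
- seat (a point): loose aluminium seat plate, 98 (x) by 84 (y) by 5 mm; this point is the centre of its round 20 mm hole, on its top face, z out of it. At first its +x edge is tucked under the lip and its -x edge rides on the clip's hook: it slopes by 7 degrees. Press on the dark thumb ribs on its top, 24 mm from this point towards -x. Seated, its top is flush with the rim, 70 mm above the bench
- tray_grip (a point): black fitting tray, 150 (x) by 70 mm (y), border 11 mm high, 130 to 250 g, on the bench. From its middle rises an upright grip block 44 mm long (x), 14 mm thick (y), its top 58 mm above the tray's underside. This point is inside that block, 42 mm above the underside and 16 mm below the block's top; z up
- pocket (a point): round ball pocket on the tray, 48 mm from the grip along the tray's +x; this point is the ball's centre when at rest there, 16.5 mm above the tray's underside. The pocket's rim is 22 mm across inside and only 3 mm high: the ball rolls over it if the tray is tipped by some 40 degrees or jerked
- ball_center (a point): centre of the loose steel pivot ball, 25 mm across, 64 g, in the tray's pocket
- screwdriver: bystander: screwdriver, 170 mm long, lying on the mat between the housing and the tray; origin at its middle, on the bench
- shift_lever: bystander: shift lever, a steel rod with a 52 mm black ball knob, about 190 mm long, lying on the left of the bench; origin on the bench below it
- pliers: bystander: yellow-handled pliers, 150 mm long, lying on the right of the bench
- wire_spool: bystander: copper wire spool, 56 mm across and 50 mm tall, standing on the right of the bench
- gate_plate: bystander: yellow round gate plate, 110 mm across and 6 mm thick, lying flat beyond the work (NOT the seat plate)
- push_button: bystander: small panel push button, 30 mm across and 27 mm tall, standing beyond the work
- dial_knob: bystander: small aluminium dial knob, 30 mm across and 15 mm tall, standing beyond the work
Not all that is in view belongs to the job. What is meant by the part that bears seat is not orange, and is the larger of those in its own colour.

How it is judged:
By the outcome, as a careful person would: the job done as asked, in the order asked, and still so for the second after the job is handed in, while the arm keeps its last pose, push and grip.
It also fails if it takes over 64 s, if anything falls off the work surface, if the arm or the gripper's body presses on something with over 40 N, if the wrist force passes 120 N, or if a joint passes its speed limit or range.

## Robot

A 6-joint arm with a two-finger parallel gripper is mounted at the origin on the work surface. World frame = base frame: x ahead of the robot, y to its left, z up, the work surface at z = 0. Lengths are in mm, angles in rad, forces in N, time in s.
With the tool pointing down it reaches from about 350 to 775 mm from the base axis. Payload 7.3 kg.
Tool frame: the origin (TCP) lies at the very end of the fingers, on their centre line; the grasp point (between the pads) lies 19 mm behind it (bot.grip_point_offset is the distance from the TCP to the grasp point, in mm); z points along the fingers, y is the line along which they close (so a half turn about z gives the same grasp; the last joint's range is limited). The gripper opens to 92 mm and grips with 3 to 60 N. Pads are 19 mm wide; open, the fingers measure 130 mm over their backs; the gripper's body (75 mm by 190 mm) begins 47 mm behind the grasp point.
Start: joints at [-1.41, 0.342, 1.524, -0, 1.275, -0.146], TCP at [158.577, -500.498, 226.741] pointing down, gripper open.
Joint ranges: [-2.53, 2.53], [-0.77, 2.02], [0.04, 2.7], [-1, 4.14], [0.28, 2.66], [-3.11, 3.11]. Speed limits (rad/s): [2.57, 2.57, 3.14, 3.14, 3.14, 3.14].

## Interface

Orientations are given as [roll, pitch, yaw] about the fixed x, y, z axes, in that order (R = Rz(yaw) Ry(pitch) Rx(roll)).
In Python, from plant import bot gives the robot as it stands. The module is installed in compiled form; this text tells all that it offers.
- The arm moves only by the shell command python3 -m jog 'ROWS' [OPENING]. ROWS is JSON, a list of rows, each a list of 6 numbers: the shift along the tool's x, y, z in mm, then the turn, a rotation vector about the tool's x, y, z in rad. In form: [[dx, dy, dz, rx, ry, rz], ...]. A call has 1 to 12 rows; each row shifts and turns the commanded pose from where the row before left it, along the tool's axes as they then stand; what a row does not reach is not made up. A row lasts 1/10 s, in which the tool goes at most 50 mm and 8.59 degrees, less where a joint would pass 70% of its speed; a pose out of reach is approached as far as the arm can. A call with a gripper value outside its range is refused whole. OPENING is the opening in per cent of the stroke, from 0 (shut) to 100 (fully open), set as the call begins (- or left out, the last holds). The fingers move at their own pace and stop on an object; the grip force is fixed at half the most. Time passes only in rows, so rows that do not move let the fingers close. It gives the time, the measured TCP pose, the force, the opening and the grip force at its end, in the units of the state.
- bot.get_obs(): the state, without advancing time (a new reading comes with each control period).
- bot.capture(name): name is "scene" or "top"; returns the picture (400x640x3 uint8, red, green, blue); there is no depth.
- bot.camera_model(name): a dict with "fx", "fy", "cx", "cy" (pixels), "position" and "orientation" of the camera in the world. Camera axes: x right, y down, z forward; pixel columns grow to the right and rows downward; lengths in mm; the calibration is good to about 2 mm. A picture is of the moment at which its call begins. camera_model takes no time and is no camera call.
- bot.close_job(): hands the job in; it is judged then, once.
Trained networks look in the newest picture that a camera, given by its name, has taken for a name from the list of things; names that differ only in an ending like _2 or _b are one class to them, and where a whole thing is asked for, a point or a joint stands for the part that bears it (a point fixed in the world has none). Each returns a list of dicts, best first, with "p" (0 to 1); they miss things now and then, are a little off and sometimes report something else, mostly with a low value. They report only what shows in the picture. A call takes as long as a camera call. They do not tell look-alikes from the thing itself.
- bot.outline_of(target, camera): "mask" (400x640 bool, what is visible of it) and "pixel" ([column, row] in pixels, amid what is visible of it).
The state is a dict: "time": time; "joint_positions": joint angles; "dq": joint speeds; "tau": joint torques, N m; "tool_pos": TCP position; "tcp_rot": TCP orientation; "contact_force": force on the tool from outside, world axes, zero at the start; "moment": the same for the moment, N m; "grip_width": finger opening in mm; "finger_force": force on a finger pad.
Only numpy, scipy, OpenCV 4.12 (cv2) and the standard library are available. Lean on these libraries where they do the work, as an engineer would, in place of code of your own. Each camera call takes 0.05 s, during which the arm holds its last target. There are 200 camera calls.

## Working session

There is one attempt and no reset: what is moved stays moved. The work goes in short steps, Python scripts to look and compute and a shell command to move; the robot and the scene stay as the last step left them, time stands still between calls to the robot, and variables do not carry over. Pictures are saved under pics/ and viewed, at most 12 in all, crops included, and the job is handed in when it is done.

```bash
mkdir -p pics
cat > h.py <<'E'
import numpy as np, cv2
from plant import bot
from scipy.spatial.transform import Rotation as R
def cam(n):
    m=bot.camera_model(n); o=np.array(m["orientation"],float)
    Rm=o if o.shape==(3,3) else R.from_euler('xyz',o).as_matrix()
    return m,Rm,np.array(m["position"],float)
def px2w(n,px,z):
    m,Rm,p=cam(n); d=Rm@np.array([(px[0]-m["cx"])/m["fx"],(px[1]-m["cy"])/m["fy"],1])
    return p+d*(z-p[2])/d[2]
def w2px(n,w):
    m,Rm,p=cam(n); c=Rm.T@(np.array(w)-p); return np.array([m["fx"]*c[0]/c[2]+m["cx"],m["fy"]*c[1]/c[2]+m["cy"]])
E
python3 - <<'E'
from h import *
for n in("scene","top"):
    print(bot.camera_model(n))
    im=bot.capture(n); cv2.imwrite(f"pics/{n}0.png",im[:,:,::-1])
    for t in["housing_top","clip_tip","seat","tray_grip","pocket","ball_center"]:
        for d in bot.outline_of(t,n)[:3]:
            r=d["mask"]; print(n,t,round(d["p"],2),np.round(d["pixel"],1),r.sum())
print(bot.get_obs())
E
```

```text
{'fx': 488.4740227500992, 'fy': 488.4740227500992, 'cx': 321.8080367341019, 'cy': 197.93662560690703, 'position': array([1454.86117283,  103.73298961,  917.36062535]), 'orientation': array([-2.33268876, -0.01500688,  1.71714862])}
scene housing_top 0.85 [408.9 220.3] 1315
scene seat 0.81 [414.  195.9] 935
scene seat 0.71 [403.2 174.9] 220
scene seat 0.65 [356.9 164. ] 652
scene tray_grip 0.92 [274.4 193. ] 953
scene pocket 0.6 [271.2 195.8] 954
scene ball_center 0.58 [280.8 206.4] 62
scene ball_center 0.16 [486.9 197.6] 445
{'fx': 516.0748028879037, 'fy': 516.0748028879037, 'cx': 326.20148297333685, 'cy': 195.68597281532087, 'position': array([ 293.05195859,  -21.08645368, 1767.55763994]), 'orientation': array([-2.97086245,  0.02083271, -1.593457  ])}
top housing_top 0.77 [266.2 210.9] 646
top seat 0.88 [267.2 255.2] 321
top seat 0.78 [313.1 263.3] 739
top seat 0.67 [263.5 211.4] 647
top tray_grip 0.86 [370.9 219.7] 902
top pocket 0.27 [255.6 225.3] 26
top ball_center 0.48 [451.4 237.2] 293
top ball_center 0.43 [364.9 205.3] 25
{'time': 0.7, 'joint_positions': array([-1.40998502e+00,  3.42009324e-01,  1.52409038e+00, -2.58453240e-06,
        1.27540664e+00, -1.46000149e-01]), 'dq': array([-2.29370561e-04,  7.32648948e-05, -2.34842140e-03,  1.61454911e-03,
       -2.38929824e-03, -5.44274639e-04]), 'tau': array([ 6.93739948e-04, -4.31019115e+01, -2.44444174e+01,  7.18855346e-02,
        4.84074641e-02, -1.91521406e-05]), 'tool_pos': array([ 158.58461253, -500.4980154 ,  226.73902792]), 'tcp_rot': array([3.14150762e+00, 1.50027324e-05, 3.06812212e-01]), 'contact_force': array([-0.00902864,  0.16763702, -0.23466659]), 'moment': array([-0.01730497,  0.0323088 ,  0.02312138]), 'finger_force': 0.0, 'grip_width': 91.69678902211525}
```

```bash
python3 -c "
import cv2
a=cv2.imread('pics/scene0.png')[110:270,220:500];cv2.imwrite('pics/s1.png',cv2.resize(a,(800,457),interpolation=2))
a=cv2.imread('pics/top0.png')[150:290,200:420];cv2.imwrite('pics/t1.png',cv2.resize(a,(800,509),interpolation=2))"
```

```text
(no output)
```

View pics/s1.png

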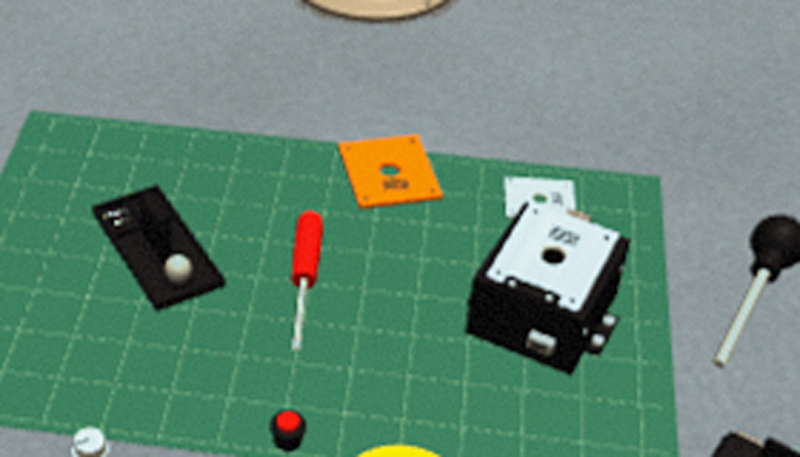

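View pics/t1.png

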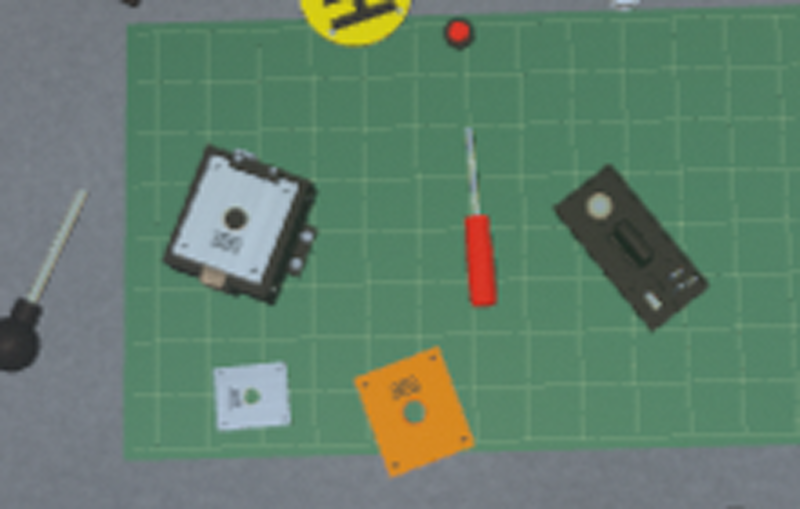

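The housing is at about (265, 210) in the top view, with the clip towards the robot at (259, 226) and the ribs at (263, 217). The tray is at about (373, 218) with the ball at (365, 207). The small white plate and the orange one are decoys. Next I'll measure accurately.

```bash
cat >> h.py <<'E'
from scipy.optimize import least_squares
def tri(p):  # {cam:px}
    r=least_squares(lambda w:np.concatenate([w2px(n,w)-p[n] for n in p]),[500,0,50]); return r.x,r.fun
def near(t,n,px,rad=25):
    c=[d for d in bot.outline_of(t,n) if np.hypot(*(np.array(d["pixel"])-px))<rad]; return c
def dark(n,px,r,sgn):  # weighted centroid of dark (sgn=-1)/bright blob about px
    g=cv2.cvtColor(bot.capture(n),cv2.COLOR_RGB2GRAY).astype(float)*sgn
    x,y=int(round(px[0])),int(round(px[1])); a=g[y-r:y+r+1,x-r:x+r+1]
    b=np.median(np.r_[a[0],a[-1],a[:,0],a[:,-1]]); w=np.clip(a-b-0.3*(a.max()-b),0,None)
    yy,xx=np.mgrid[-r:r+1,-r:r+1]; return np.array([x+(w*xx).sum()/w.sum(),y+(w*yy).sum()/w.sum()])
def rect(m,n,z):
    pts=np.argwhere(m)[:,::-1]; h=cv2.convexHull(pts.astype(np.float32)).reshape(-1,2)
    W=np.array([px2w(n,q,z)[:2] for q in h],np.float32); return cv2.minAreaRect(W)
E
python3 - <<'E'
from h import *
S={}
h={"top":dark("top",(264.6,210),5,-1),"scene":dark("scene",(413.5,199),4,-1)}
print("hole",h,tri(h)); [print(n,px2w(n,h[n],76)) for n in h]
b={"top":dark("top",(364.7,206.7),6,1),"scene":dark("scene",(282.5,203.5),6,1)}
print("ball",b,tri(b)); [print(n,px2w(n,b[n],16.5)) for n in b]
for n,s,t in(("top",(264,211),(372,219)),("scene",(414,196),(274,194))):
    for d in near("seat",n,s,12): print(n,"seat",d["p"],rect(d["mask"],n,75))
    for d in near("tray_grip",n,t): print(n,"tray",d["p"],rect(d["mask"],n,9))
    for d in near("housing_top",n,s,30): print(n,"hous",d["p"],rect(d["mask"],n,70))
c={"top":(258.6,226.2),"scene":(220+578/2.857,110+215/2.857)};print("clip",tri(c),px2w("top",c["top"],78),px2w("scene",c["scene"],78))
r={"top":(262.7,216.6),"scene":(220+566/2.857,110+237/2.857)};print("rib",tri(r),px2w("top",r["top"],79),px2w("scene",r["scene"],79))
E
python3 -c "
import cv2
a=cv2.imread('pics/top0.png')
b=cv2.resize(a[182:242,238:298],(500,500),interpolation=2);c=cv2.imread('pics/scene0.png')[165:245,370:450];c=cv2.resize(c,(300,500)[:1]*2,interpolation=2)
cv2.imwrite('pics/c1.png',cv2.hconcat([cv2.resize(b,(400,400)),cv2.resize(c,(400,400))]))"
```

```text
hole {'top': array([264.19448249, 209.92359617]), 'scene': array([413.25045503, 199.24733164])} (array([543.57132114, 214.63275664,  71.65295794]), array([ 0.12103168, -0.00105525,  0.09042404,  0.00065318]))
top [542.93597429 214.43128819  76.        ]
scene [548.28967767 213.83875012  76.        ]
ball {'top': array([364.38676099, 206.1798383 ]), 'scene': array([281.83586844, 202.31102174])} (array([ 555.41698002, -121.49725487,   19.66718112]), array([ 0.06614784, -0.01366405,  0.05187014,  0.00290972]))
top [ 555.85091242 -121.45125684   16.5       ]
scene [ 552.25485694 -122.42921782   16.5       ]
top seat 0.83 ((543.511962890625, 212.815185546875), (83.2336654663086, 96.18560791015625), 67.82137298583984)
top tray 0.82 ((518.2003173828125, -150.55343627929688), (148.201171875, 71.30036926269531), 36.66896057128906)
top hous 0.74 ((536.651611328125, 204.495849609375), (129.57879638671875, 128.82785034179688), 63.46723175048828)
scene seat 0.62 ((544.675048828125, 214.06985473632812), (83.81538391113281, 115.73343658447266), 70.43738555908203)
scene tray 0.56 ((520.0396118164062, -149.8671112060547), (158.89967346191406, 72.85958099365234), 36.992313385009766)
scene hous 0.9 ((585.3753662109375, 207.26910400390625), (122.86028289794922, 172.9261016845703), 80.76957702636719)
clip (array([489.43389834, 235.49119933,  73.74020579]), array([-0.62786011, -0.0022621 , -0.48483582, -0.0019811 ])) [488.8806025  232.76944668  78.        ] [494.11326574 236.06187478  78.        ]
rib (array([521.08903389, 223.76197038,  73.94687113]), array([-1.21138268,  0.00379842, -0.91755022, -0.0053245 ])) [520.31934198 219.01591147  79.        ] [526.3272218  225.33915364  79.        ]
```

View pics/c1.png

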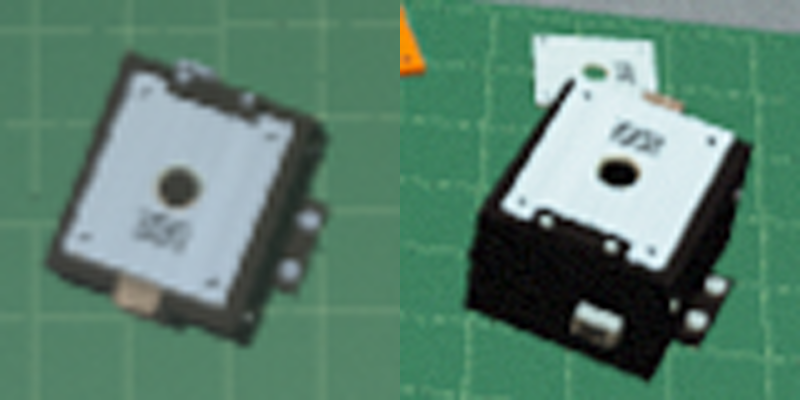

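```bash
cat >> h.py <<'E'
def go(xyz,yaw):
    o=bot.get_obs(); Rt=R.from_euler('xyz',o["tcp_rot"]); d=Rt.inv().apply(np.array(xyz)-o["tool_pos"])
    rv=(Rt.inv()*R.from_euler('xyz',[np.pi,0,yaw])).as_rotvec()
    print("t",round(o["time"],2),"pos",np.round(o["tool_pos"],1),"shift(tool)",np.round(d,1),"rot",np.round(rv,3),"F",np.round(o["contact_force"],1),"w",round(o["grip_width"],1),"ff",round(o["finger_force"],1))
E
python3 -m jog '[[36,-19,0,0,0,0],[36,-19,0,0,0,0],[36,-19,0,0,0,0],[36,-19,0,0,0,0],[36,-19,0,0,0,0],[36,-19,0,0,0,0],[36,-19,0,0,0,0],[36,-19,0,0,0,0],[36,-19,0,0,0,0],[36,-19,0,0,0,0],[36,-19,0,0,0,0],[36,-19,0,0,0,0]]' 0
python3 -m jog '[[11,-29,0,0,0,0],[11,-29,0,0,0,0],[11,-29,0,0,0,0],[11,-29,0,0,0,0],[11,-29,0,0,0,0],[11,-29,0,0,0,0],[11,-29,0,0,0,0],[11,-29,0,0,0,0],[11,-29,0,0,0,0],[11,-29,0,0,0,0],[11,-29,0,0,0,0],[11,-29,0,0,0,0]]'
python3 -m jog '[[0,0,15,0,0,0.112],[0,0,15,0,0,0.112],[0,0,15,0,0,0.112],[0,0,15,0,0,0.112],[0,0,15,0,0,0.112],[0,0,15,0,0,0.112],[0,0,0,0,0,0],[0,0,0,0,0,0]]'
python3 -c "
from h import *
go([522.1,222.9,90],-0.367)"
```

```text
time: 2.4
tool_pos: [502.6, -151.3, 226.8]
tcp_rot: [3.141, -0.0, 0.307]
contact_force: [0.2, 0.2, 0.3]
grip_width: 1.6
finger_force: 0.0
time: 3.6
tool_pos: [522.2, 220.2, 226.7]
tcp_rot: [3.141, -0.0, 0.307]
contact_force: [0.6, -0.1, 0.0]
grip_width: 0.7
finger_force: 0.0
time: 4.4
tool_pos: [522.4, 219.0, 136.9]
tcp_rot: [3.141, 0.0, -0.362]
contact_force: [0.6, 0.6, 0.1]
grip_width: 0.3
finger_force: 0.0
t 4.4 pos [522.4 219.  136.9] shift(tool) [-1.7 -3.6 46.9] rot [0.    0.    0.005] F [0.6 0.6 0.1] w 0.3 ff 0.0
```

```bash
python3 -m jog '[[-0.4,-0.9,10,0,0,0],[-0.4,-0.9,10,0,0,0],[-0.4,-0.9,10,0,0,0],[-0.5,-0.9,8,0,0,0.005],[0,0,4,0,0,0],[0,0,2,0,0,0],[0,0,0,0,0,0]]'
python3 -c "
from h import *
go([522.1,222.9,80],-0.367)
cv2.imwrite('pics/p1.png',cv2.resize(bot.capture('scene')[150:270,340:500,::-1],(800,600),interpolation=2))"
```

```text
time: 5.1
tool_pos: [522.0, 222.9, 92.5]
tcp_rot: [3.141, 0.0, -0.37]
contact_force: [-0.5, -0.2, 1.2]
grip_width: 0.3
finger_force: 0.0
t 5.1 pos [522.  222.9  92.5] shift(tool) [ 0.1 -0.1 12.5] rot [ 0.     0.    -0.003] F [-0.5 -0.2  1.2] w 0.3 ff 0.0
```

View pics/p1.png

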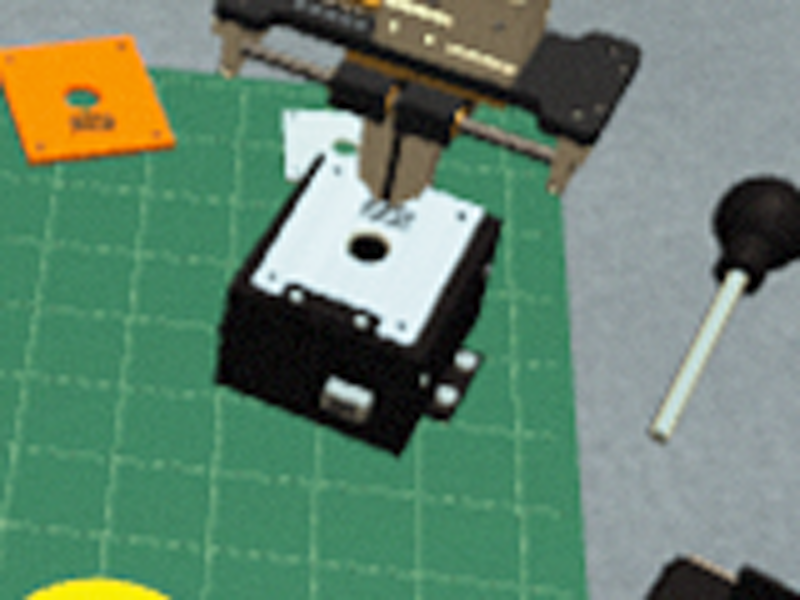

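The closed fingertips sit just above the ribs (crop px 395,195, with the ribs at 390,213). I'll press gently.

```bash
python3 -m jog '[[0,0,2,0,0,0],[0,0,2,0,0,0],[0,0,2,0,0,0],[0,0,1,0,0,0],[0,0,1,0,0,0],[0,0,0,0,0,0]]' | grep -E "pos|force"
python3 -m jog '[[0,0,1,0,0,0],[0,0,1,0,0,0],[0,0,0,0,0,0]]' | grep -E "pos|force"
python3 -m jog '[[0,0,1,0,0,0],[0,0,1,0,0,0],[0,0,0,0,0,0]]' | grep -E "pos|force"
```

```text
tool_pos: [521.9, 222.9, 84.5]
contact_force: [-0.3, 0.1, 0.9]
finger_force: 0.0
tool_pos: [521.9, 222.9, 82.5]
contact_force: [-0.4, -0.7, 0.2]
finger_force: 0.0
tool_pos: [521.9, 222.9, 80.5]
contact_force: [-0.0, 0.3, -0.3]
finger_force: 0.0
```

```bash
for i in 1; do python3 -m jog '[[0,0,1,0,0,0],[0,0,1,0,0,0],[0,0,0,0,0,0]]' | grep -E "pos|force"
python3 -m jog '[[0,0,1,0,0,0],[0,0,1,0,0,0],[0,0,0,0,0,0]]' | grep -E "pos|force"
python3 -m jog '[[0,0,1,0,0,0],[0,0,1,0,0,0],[0,0,0,0,0,0]]' | grep -E "pos|force"; done
```

```text
tool_pos: [522.0, 223.0, 78.7]
contact_force: [-1.1, 0.1, 1.8]
finger_force: 0.8
tool_pos: [521.8, 223.0, 76.6]
contact_force: [-2.4, -0.1, 2.7]
finger_force: 1.5
tool_pos: [522.1, 222.8, 74.3]
contact_force: [-0.7, -0.2, -0.8]
finger_force: 0.2
```

```bash
python3 -m jog '[[0,0,1,0,0,0],[0,0,1,0,0,0],[0,0,0,0,0,0]]' | grep -E "pos|force"
python3 -m jog '[[0,0,1,0,0,0],[0,0,0,0,0,0]]' | grep -E "pos|force"
```

```text
tool_pos: [522.0, 222.8, 72.5]
contact_force: [-0.3, 0.4, -0.2]
finger_force: 0.0
tool_pos: [521.9, 222.8, 71.5]
contact_force: [-0.3, 0.1, -0.7]
finger_force: 0.0
```

```bash
python3 -m jog '[[0,0,0.7,0,0,0],[0,0,0,0,0,0]]' | grep -E "pos|force"
python3 -m jog '[[0,0,0.7,0,0,0],[0,0,0,0,0,0]]' | grep -E "pos|force"
```

```text
tool_pos: [522.0, 222.9, 70.9]
contact_force: [0.4, -1.0, 0.3]
finger_force: 0.0
tool_pos: [522.0, 222.9, 70.3]
contact_force: [-0.2, -0.4, 0.6]
finger_force: 0.3
```

```bash
python3 -m jog '[[0,0,0.6,0,0,0],[0,0,0,0,0,0]]' | grep -E "pos|force"
python3 -m jog '[[0,0,0.6,0,0,0],[0,0,0,0,0,0]]' | grep -E "pos|force"
python3 -c "
from h import *
cv2.imwrite('pics/p2.png',cv2.resize(bot.capture('scene')[150:270,340:500,::-1],(800,600),interpolation=2))"
```

```text
tool_pos: [522.0, 222.9, 70.3]
contact_force: [-1.7, -0.4, 5.6]
finger_force: 2.6
tool_pos: [522.1, 222.9, 70.2]
contact_force: [-3.1, -1.0, 9.3]
finger_force: 4.7
```

View pics/p2.png

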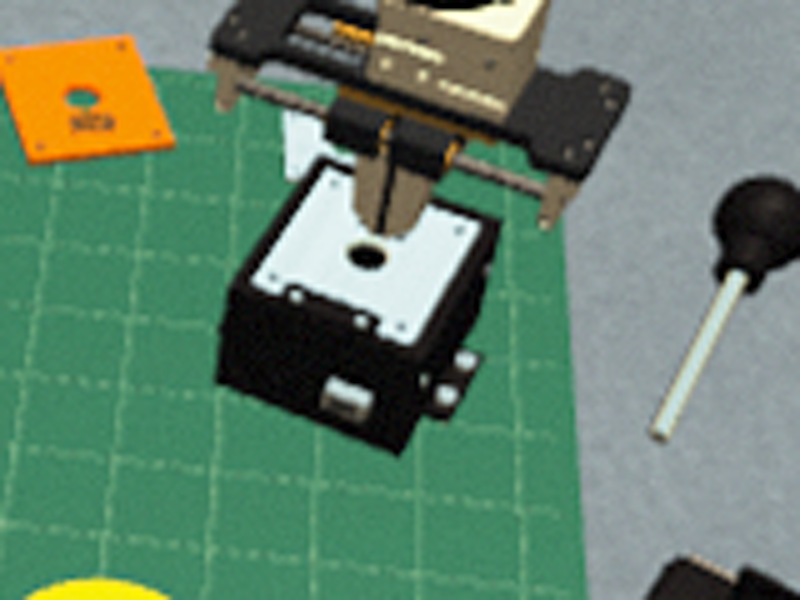

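The plate is stiff at z ≈ 70.2 under 9 N after the force peaked and dropped, so it snapped. I'll lift, swing towards the tray and check.

```bash
python3 -m jog '[[0,0,-4,0,0,0],[0,0,-20,0,0,0],[0,0,-30,0,0,-0.126],[0,0,-30,0,0,-0.126],[0,0,-30,0,0,-0.126],[0,0,-30,0,0,-0.126],[0,0,0,0,0,-0.126],[0,0,0,0,0,-0.126],[0,0,0,0,0,-0.126],[0,0,0,0,0,-0.126]]' 60
python3 -c "
from h import *
go([517.5,-150.5,110],0.64)"
```

```text
time: 9.6
tool_pos: [521.9, 222.9, 213.1]
tcp_rot: [3.142, 0.0, 0.643]
contact_force: [-0.0, 0.5, -0.7]
grip_width: 55.2
finger_force: 0.0
t 9.6 pos [521.9 222.9 213.1] shift(tool) [-227.4  296.2  103.1] rot [0.    0.    0.003] F [-0.   0.5 -0.7] w 55.2 ff 0.0
```

```bash
python3 -m jog '[[-19,24.7,0,0,0,0],[-19,24.7,0,0,0,0],[-19,24.7,0,0,0,0],[-19,24.7,0,0,0,0],[-19,24.7,0,0,0,0],[-19,24.7,0,0,0,0],[-19,24.7,0,0,0,0],[-19,24.7,0,0,0,0],[-19,24.7,15,0,0,0],[-19,24.7,20,0,0,0],[-19,24.7,20,0,0,0],[-19,24.7,15,0,0,0]]' | tail -1
python3 - <<'E'
from h import *
go([517.5,-150.5,23],0.64)
s=bot.capture("scene");t=bot.capture("top")
a=cv2.resize(s[165:245,370:450,::-1],(400,400),interpolation=2);b=cv2.resize(s[155:235,235:315,::-1],(400,400),interpolation=2)
cv2.imwrite("pics/p3.png",cv2.hconcat([a,b]))
h={"top":dark("top",(264.2,210),5,-1),"scene":dark("scene",(413.3,201),4,-1)}
print("hole",h,tri(h)); [print(n,px2w(n,h[n],70)) for n in h]
print("ball scene",dark("scene",(281.8,202.3),6,1))
for d in near("seat","top",(264,211),12): print(rect(d["mask"],"top",70))
E
```

```text
finger_force: 0.0
t 10.8 pos [ 514.7 -152.1  142. ] shift(tool) [  3.2   0.5 119. ] rot [-0.001  0.001 -0.002] F [ 0.4  0.8 -0.4] w 55.2 ff 0.0
hole {'top': array([264.43124701, 210.17783086]), 'scene': array([412.95823612, 200.93381552])} (array([543.56357606, 214.71439346,  65.76921988]), array([ 0.10476753, -0.0009583 ,  0.0782726 ,  0.00057387]))
top [542.94653574 214.47799574  70.        ]
scene [548.12065583 213.96848373  70.        ]
ball scene [281.83815861 202.32072535]
((544.0779418945312, 213.73910522460938), (88.37532043457031, 101.19251251220703), 70.22901916503906)
```

View pics/p3.png

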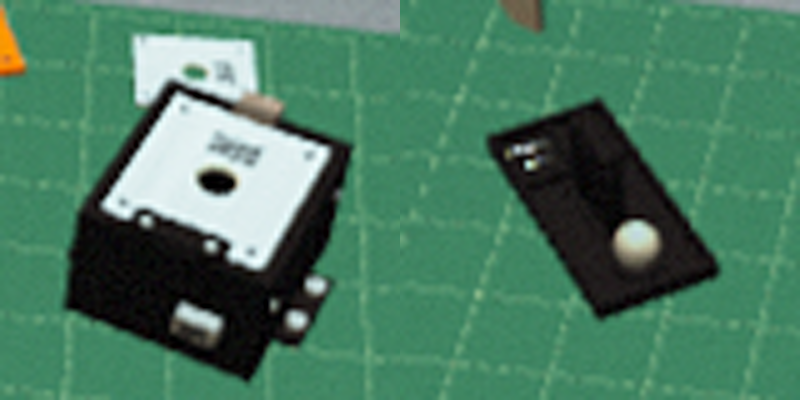

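The plate is flush with the rim (the hole dropped 6 mm) and the clip's hook shows over its edge at crop (258,105). The ball is in its pocket at crop (636,245). I'll descend on the grip.

```bash
python3 -m jog '[[1.6,0.3,20,0,0,0],[1.6,0.2,20,0,0,0],[0,0,20,0,0,0],[0,0,20,0,0,0],[0,0,15,0,0,0],[0,0,10,0,0,0],[0,0,8,0,0,0],[0,0,4,0,0,0],[0,0,2,0,0,0],[0,0,0,0,0,0],[0,0,0,0,0,0]]'
python3 - <<'E'
from h import *
go([517.5,-150.5,23],0.64)
s=bot.capture("scene")
cv2.imwrite("pics/p4.png",cv2.resize(s[135:245,215:345,::-1],(700,592),interpolation=2))
E
```

```text
time: 12.2
tool_pos: [518.5, -149.6, 24.6]
tcp_rot: [3.141, -0.0, 0.638]
contact_force: [-0.4, 0.5, 0.7]
grip_width: 55.3
finger_force: 0.0
t 12.2 pos [ 518.5 -149.6   24.6] shift(tool) [-1.3  0.1  1.6] rot [ 0.001 -0.    -0.002] F [-0.4  0.5  0.7] w 55.3 ff 0.0
```

View pics/p4.png

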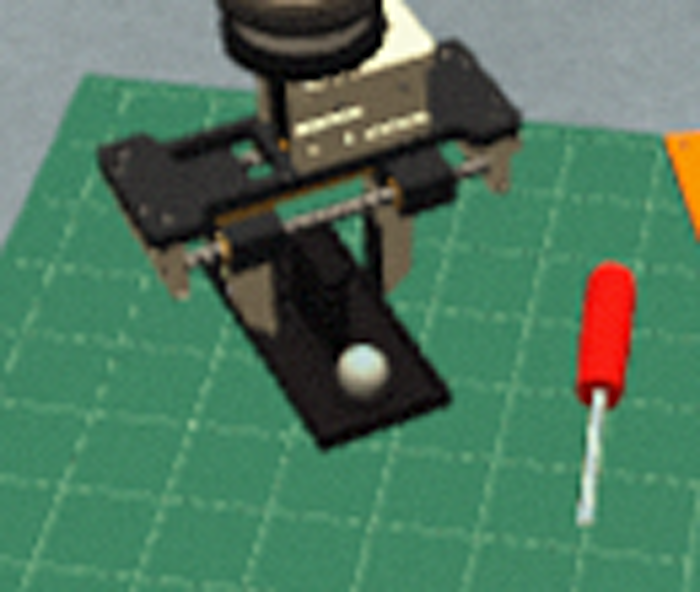

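The fingers straddle the grip block (crop 320,270). I'll close them in stages to avoid a jerk.

```bash
python3 -m jog '[[-1,0,1.5,0,0,0],[0,0,0,0,0,0],[0,0,0,0,0,0],[0,0,0,0,0,0]]' 20 | tail -2
python3 -m jog '[[0,0,0,0,0,0],[0,0,0,0,0,0],[0,0,0,0,0,0],[0,0,0,0,0,0],[0,0,0,0,0,0]]' 0
python3 -c "
from h import *
print(dark('scene',(281.8,202.3),6,1))"
python3 -m jog '[[0,0,-0.5,0,0,0],[0,0,-1,0,0,0],[0,0,-2,0,0,0],[0,0,-3,0,0,0],[0,0,-3,0,0,0],[0,0,-3,0,0,0],[0,0,-3,0,0,0],[0,0,-2,0,0,0],[0,0,-1,0,0,0],[0,0,-0.5,0,0,0],[0,0,0,0,0,0],[0,0,0,0,0,0]]'
python3 -c "
from h import *
s=bot.capture('scene')
cv2.imwrite('pics/p5.png',cv2.resize(s[135:245,215:345,::-1],(700,592),interpolation=2))"
```

```text
grip_width: 27.7
finger_force: 0.0
time: 13.15
tool_pos: [517.5, -150.2, 22.7]
tcp_rot: [3.141, -0.0, 0.638]
contact_force: [-0.8, -0.3, -0.2]
grip_width: 13.7
finger_force: 30.0
[281.96519248 202.31970333]
time: 14.4
tool_pos: [517.3, -150.0, 41.5]
tcp_rot: [-3.141, 0.0, 0.638]
contact_force: [-0.4, 0.4, -3.1]
grip_width: 14.1
finger_force: 30.0
```

View pics/p5.png

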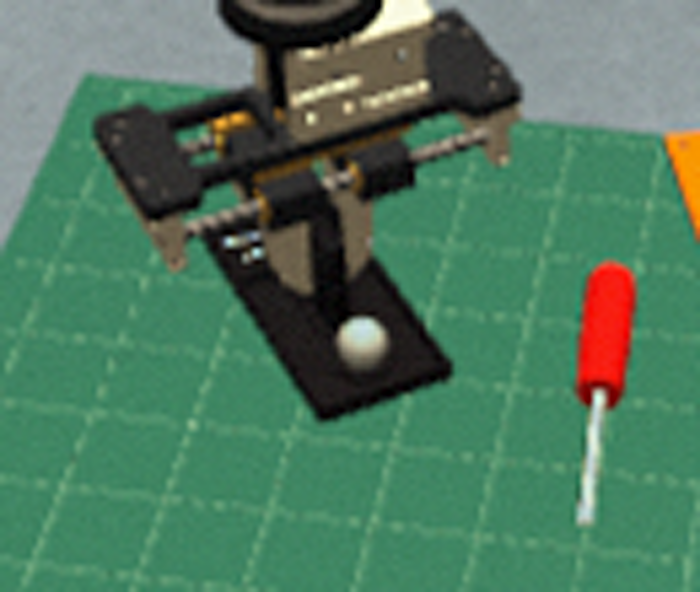

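The tray is lifted clear of the bench with the ball in its pocket (crop 362,343). I'll raise it to carrying height.

```bash
python3 -m jog '[[0,0,-2,0,0,0],[0,0,-5,0,0,0],[0,0,-9,0,0,0],[0,0,-13,0,0,0],[0,0,-15,0,0,0],[0,0,-15,0,0,0],[0,0,-14,0,0,0],[0,0,-12,0,0,0],[0,0,-9,0,0,0],[0,0,-5,0,0,0],[0,0,-2,0,0,0],[0,0,0,0,0,0]]'
python3 - <<'E'
from h import *
o=bot.get_obs();p=o["tool_pos"];y=o["tcp_rot"][2]
e=p+[48*np.cos(y),48*np.sin(y),-6.2]
print("expected ball",e)
for n in("scene","top"):
    q=w2px(n,e); print(n,q)
    for _ in range(2):
        b=dark(n,q,6,1); q=b
    print(b,px2w(n,b,e[2]))
    for d in bot.outline_of("ball_center",n)[:2]: print(d["p"],d["pixel"],d["mask"].sum())
g=np.array([544.5,214.3]); go([g[0]-48*np.cos(y),g[1]-48*np.sin(y),142.7],y)
E
```

```text
time: 15.65
tool_pos: [517.2, -150.0, 142.5]
tcp_rot: [-3.141, 0.0, 0.638]
contact_force: [0.8, 0.1, -3.6]
grip_width: 13.7
finger_force: 30.0
expected ball [ 555.80898793 -121.46179417  136.32253589]
scene [279.91225753 168.51834316]
[280.12915755 167.29556528] [ 551.13980633 -121.90146606  136.32253589]
0.4 [282.4, 168.3] 92
top [366.3416248  200.57831444]
[365.37630596 209.60718884] [ 526.74333775 -117.34401897  136.32253589]
0.27 [256.8, 223.1] 53
0.19 [210.5, 238.7] 349
t 15.95 pos [ 517.2 -150.   142.2] shift(tool) [ 190.9 -276.4   -0.4] rot [-0.001  0.    -0.   ] F [-0.4 -0.1 -2.7] w 13.8 ff 30.0
```

```bash
cat >> h.py <<'E'
def hole():
    out={}
    for n,p in(("top",(264.3,210.1)),("scene",(413,200.5))):
        g=cv2.cvtColor(bot.capture(n),cv2.COLOR_RGB2GRAY).astype(np.float32)
        x0,y0=int(p[0])-8,int(p[1])-7; a=g[y0:y0+15,x0:x0+17]; white=np.percentile(a,75)
        u=cv2.resize(a,None,fx=8,fy=8,interpolation=cv2.INTER_CUBIC)
        for f in(.55,.7,.8):
            k,l,s,c=cv2.connectedComponentsWithStats((u<white*f).astype(np.uint8))
            i=l[int((p[1]-y0+.5)*8),int((p[0]-x0+.5)*8)]
            q=(c[i]+.5)/8-.5+[x0,y0]; print(n,f,s[i][2:]/8,np.round(q,2),np.round(px2w(n,q,70),1))
        for d in near("seat",n,p,15): 
            W=rect(d["mask"],n,70); print(n,"plate",np.round(W[0],1),np.round(W[1],1),round(W[2],1))
E
python3 -c "
from h import *
hole(); im=bot.capture('top'); cv2.imwrite('pics/p6.png',cv2.resize(im[150:290,200:420,::-1],(800,509),interpolation=2))"
```

```text
top 0.55 [  5.625   5.625 188.75 ] [264.55 210.08] [543.3 214.1  70. ]
top 0.7 [  6.375   6.25  240.875] [264.6  210.05] [543.4 213.9  70. ]
top 0.8 [  6.875   6.75  280.625] [264.62 210.04] [543.4 213.8  70. ]
top plate [543.  213.8] [81.4 93.9] 69.1
scene 0.55 [  7.625   5.25  241.375] [412.93 200.89] [548.  213.9  70. ]
scene 0.7 [  8.      5.75  284.125] [412.91 200.86] [547.9 213.8  70. ]
scene 0.8 [  8.5     6.125 318.875] [412.9  200.84] [547.8 213.8  70. ]
scene plate [544.6 213.4] [86.7 98.3] 69.7
```

View pics/p6.png

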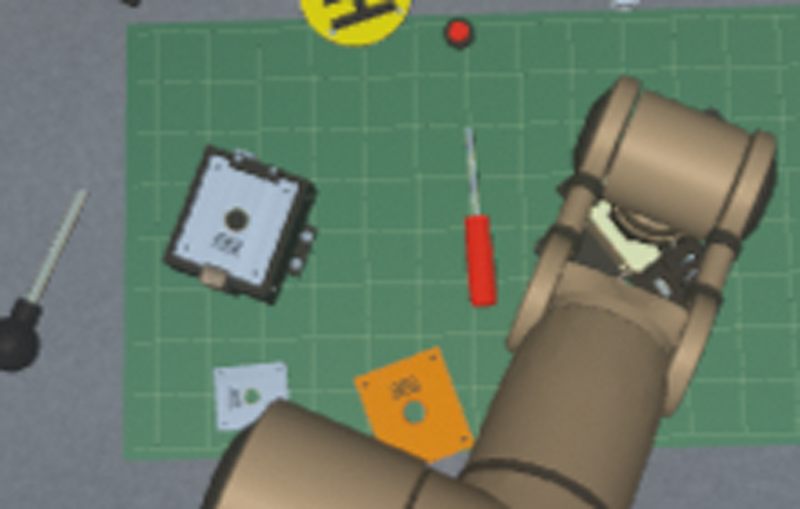

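```bash
python3 -m jog '[[2.3,-3.3,0,0,0,0],[4.6,-6.6,0,0,0,0],[6.9,-9.8,0,0,0,0],[9.2,-13.1,0,0,0,0],[11.2,-16.1,0,0,0,0],[11.2,-16.1,0,0,0,0],[11.2,-16.1,0,0,0,0],[11.2,-16.1,0,0,0,0],[11.2,-16.1,0,0,0,0],[11.2,-16.1,0,0,0,0],[11.2,-16.1,0,0,0,0],[11.2,-16.1,0,0,0,0]]'
python3 -m jog '[[11.2,-16.1,0,0,0,0],[11.2,-16.1,0,0,0,0],[11.2,-16.1,0,0,0,0],[11.2,-16.1,0,0,0,0],[11.2,-16.1,0,0,0,0],[11.4,-16.4,0,0,0,0],[9.2,-13.1,0,0,0,0],[6.9,-9.8,0,0,0,0],[4.6,-6.6,0,0,0,0],[2.3,-3.3,0,0,0,0],[0,0,0,0,0,0],[0,0,0,0,0,0]]'
python3 - <<'E'
from h import *
go([507.5,185.4,142.7],0.638)
s=bot.capture("scene")
cv2.imwrite("pics/p7.png",cv2.resize(s[125:235,345:475,::-1],(700,592),interpolation=2))
E
```

```text
time: 17.4
tool_pos: [511.0, 48.9, 142.7]
tcp_rot: [-3.141, -0.0, 0.639]
contact_force: [-0.5, -0.0, -3.1]
grip_width: 13.9
finger_force: 30.0
time: 18.6
tool_pos: [507.1, 204.3, 142.5]
tcp_rot: [3.141, 0.0, 0.637]
contact_force: [-0.1, 0.2, -2.4]
grip_width: 13.9
finger_force: 30.0
t 18.6 pos [507.1 204.3 142.5] shift(tool) [-10.9  15.5  -0.2] rot [ 0.     0.    -0.001] F [-0.1  0.2 -2.4] w 13.9 ff 30.0
```

View pics/p7.png

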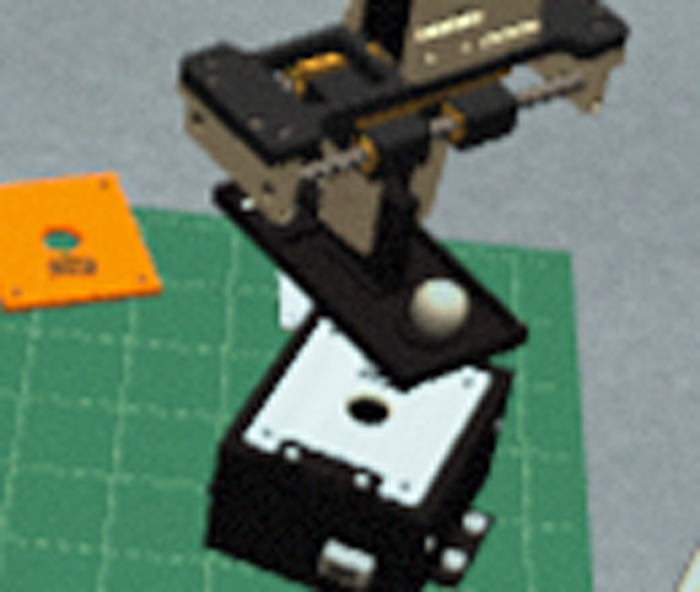

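I typed one row too many, so it is 19 mm past the target. The ball is fine at crop (440,308), so I'll go back gently.

```bash
python3 -m jog '[[-0.9,1.3,0,0,0,0],[-2,2.8,0,0,0,0],[-2.6,3.7,-0.2,0,0,0],[-2.6,3.7,0,0,0,0],[-1.9,2.7,0,0,0,0],[-0.9,1.3,0,0,0,0],[0,0,0,0,0,0],[0,0,0,0,0,0]]' | head -2
python3 - <<'E'
from h import *
go([507.5,185.4,142.7],0.638)
o=bot.get_obs();p=o["tool_pos"];y=o["tcp_rot"][2]
e=p+[48*np.cos(y),48*np.sin(y),-6.2]; q=w2px("scene",e); print("exp ball",e,q)
s=bot.capture("scene"); g=cv2.cvtColor(s,cv2.COLOR_RGB2GRAY).astype(np.float32)
x0,y0=int(q[0])-10,int(q[1])-9; u=cv2.resize(g[y0:y0+19,x0:x0+21],None,fx=8,fy=8,interpolation=cv2.INTER_CUBIC)
for t in(50,70,90,120):
    k,l,st,c=cv2.connectedComponentsWithStats((u>t).astype(np.uint8)); i=l[int((q[1]-y0+.5)*8),int((q[0]-x0+.5)*8)]
    (cx,cy),r=cv2.minEnclosingCircle(np.argwhere(l==i)[:,::-1].astype(np.float32)); b=st[i]
    cb=np.array([b[0]+b[2]/2,b[1]+b[3]/2])/8-.5+[x0,y0]; print(t,"bbox",b[2:4]/8,np.round(cb,2),np.round(px2w("scene",cb,e[2]),1),"circ",r/8,np.round(px2w("scene",(np.array([cx,cy])+.5)/8-.5+[x0,y0],e[2]),1))
h=px2w("scene",(412.9,200.86),70); print("needed ball px by scene",w2px("scene",[h[0],h[1],e[2]]),"ball px diameter",25*488/np.linalg.norm(e-cam("scene")[2]))
cv2.imwrite("pics/p8.png",cv2.resize(s[125:235,345:475,::-1],(700,592),interpolation=2))
E
```

```text
time: 19.45
tool_pos: [507.5, 185.9, 142.8]
t 19.45 pos [507.5 185.9 142.8] shift(tool) [-0.3  0.4  0.1] rot [ 0. -0. -0.] F [-0.2  1.  -2.3] w 13.7 ff 30.0
exp ball [546.0525489  214.47529158 136.59604543] [417.14323781 180.54695937]
50 bbox [11.25  11.125] [418.38 180.69] [546.1 217.4 136.6] circ 5.650557994842529 [545.6 217.4 136.6]
70 bbox [10.625 10.375] [418.44 180.44] [545.1 217.6 136.6] circ 5.307457447052002 [544.8 217.6 136.6]
90 bbox [10.     9.375] [418.5  180.06] [543.7 217.7 136.6] circ 5.048562049865723 [544.1 217.6 136.6]
120 bbox [9.25  7.875] [418.5  179.56] [541.9 217.7 136.6] circ 4.7256903648376465 [542.8 217.7 136.6]
needed ball px by scene [416.86545708 181.01279076] ball px diameter 10.13927726167126
```

View pics/p8.png

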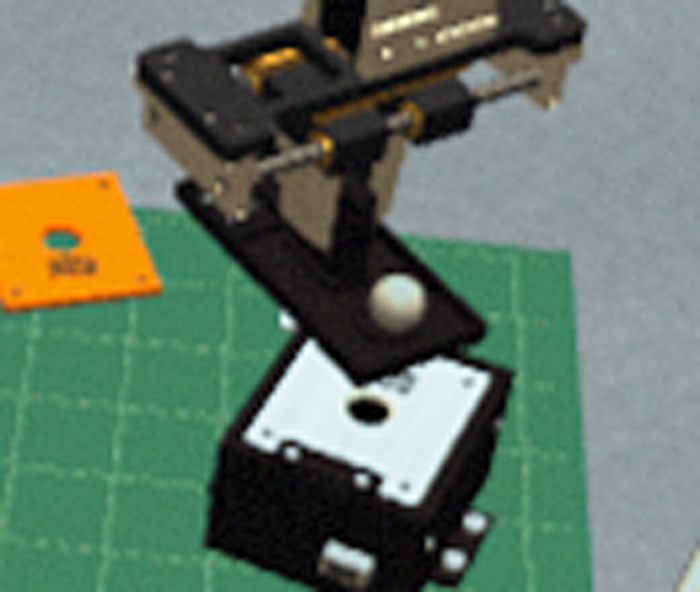

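The ball is still in its pocket (crop 398,303), about 3 mm off towards +y of the hole. I'll correct slowly and measure again.

```bash
cat >> h.py <<'E'
def ball():
    o=bot.get_obs();p=o["tool_pos"];y=o["tcp_rot"][2]; e=p+[48*np.cos(y),48*np.sin(y),-6.2]; q=w2px("scene",e)
    g=cv2.cvtColor(bot.capture("scene"),cv2.COLOR_RGB2GRAY).astype(np.float32); x0,y0=int(q[0])-10,int(q[1])-9
    u=cv2.resize(g[y0:y0+19,x0:x0+21],None,fx=8,fy=8,interpolation=cv2.INTER_CUBIC)
    for t in(60,70,80):
        k,l,st,c=cv2.connectedComponentsWithStats((u>t).astype(np.uint8)); i=l[int((q[1]-y0+.5)*8),int((q[0]-x0+.5)*8)]; b=st[i]
        cb=np.array([b[0]+b[2]/2,b[1]+b[3]/2])/8-.5+[x0,y0]; print(np.round(e,1),t,b[2:4]/8,np.round(cb,2),np.round(px2w("scene",cb,e[2]),1))
    print(np.round(o["tool_pos"],1),np.round(o["tcp_rot"],4),np.round(o["contact_force"],1))
E
python3 -m jog '[[-0.1,0.2,0,0,0,0],[-0.2,0.3,0,0,0,0],[-0.4,0.5,0,0,0,0],[-0.5,0.6,0,0,0,0],[-0.4,0.5,0,0,0,0],[-0.2,0.3,0,0,0,0],[-0.1,0.2,0,0,0,0],[0,0,0,0,0,0],[0,0,0,0,0,0],[0,0,0,0,0,0],[0,0,0,0,0,0],[0,0,0,0,0,0]]' | head -2
python3 -c "
from h import *
ball()
for d in bot.outline_of('tray_grip','scene')[:1]: print(d['p'],np.array(rect(d['mask'],'scene',129)[0]),rect(d['mask'],'scene',129)[1:])
print(w2px('top',[544.5,214,136]),[ (d['p'],d['pixel']) for d in (bot.capture('top') is not None and bot.outline_of('tray_grip','top'))])"
```

```text
time: 20.7
tool_pos: [507.5, 182.7, 142.8]
[546.1 211.3 136.6] 60 [11.   10.75] [417.  180.5] [545.9 214.1 136.6]
[546.1 211.3 136.6] 70 [10.625 10.25 ] [417.06 180.38] [545.4 214.3 136.6]
[546.1 211.3 136.6] 80 [10.375  9.875] [417.06 180.19] [544.7 214.3 136.6]
[507.5 182.7 142.8] [3.1415e+00 1.0000e-04 6.3780e-01] [-0.7 -0.  -2.3]
0.88 [508.11151123 185.1895752 ] ((159.90338134765625, 89.32884216308594), 35.88798904418945)
[261.72185747 206.76640828] [(0.64, [285.2, 227.7])]
```

Run:
```python
from h import *
a=np.array([522.1,222.9,70.2]);ux=np.array([np.cos(-.367),np.sin(-.367),0]);uy=np.array([-ux[1],ux[0],0])
for f in(-9.5,0,9.5):
    for s in(-5,0,5): print(f,s,np.round((w2px("scene",a+ux*f+uy*s)-[340,150])*5,0))
im=cv2.imread("pics/p2.png")[150:300,300:480]; cv2.imwrite("pics/p9.png",cv2.resize(im,(720,600),interpolation=2))
```

```text
-9.5 -5 [381. 207.]
-9.5 0 [390. 210.]
-9.5 5 [399. 214.]
0 -5 [374. 218.]
0 0 [383. 221.]
0 5 [392. 225.]
9.5 -5 [367. 229.]
9.5 0 [376. 232.]
9.5 5 [386. 236.]
```

View pics/p9.png

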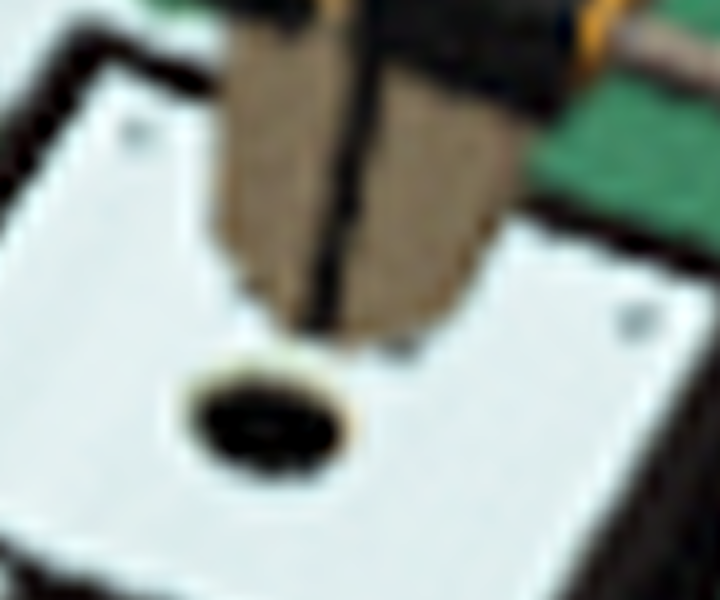

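This picture shows the fingertip seam at (379.5, 232.5), against a predicted (376, 232). That makes the scene camera good in x here and about 1.6 mm high in y, and the y offset cancels between ball and hole. One last nudge of +1.2 mm in x, then settle and verify.

```bash
python3 -m jog '[[0.1,0.1,0,0,0,0],[0.2,0.1,0,0,0,0],[0.3,0.2,0,0,0,0],[0.2,0.2,0,0,0,0],[0.1,0.1,0,0,0,0],[0,0,0,0,0,0],[0,0,0,0,0,0],[0,0,0,0,0,0],[0,0,0,0,0,0],[0,0,0,0,0,0],[0,0,0,0,0,0],[0,0,0,0,0,0]]'
python3 -c "
from h import *
ball(); hole()"
```

```text
time: 22.1
tool_pos: [508.6, 182.6, 142.8]
tcp_rot: [3.142, 0.0, 0.638]
contact_force: [0.6, 0.7, -2.6]
grip_width: 13.8
finger_force: 30.0
[547.2 211.2 136.6] 60 [10.875 10.625] [417.06 180.69] [546.6 214.3 136.6]
[547.2 211.2 136.6] 70 [10.625 10.375] [417.06 180.56] [546.1 214.3 136.6]
[547.2 211.2 136.6] 80 [10.375 10.   ] [417.06 180.38] [545.4 214.3 136.6]
[508.6 182.6 142.8] [3.1415e+00 1.0000e-04 6.3780e-01] [ 0.6  0.7 -2.6]
top 0.55 [  17.    15.  1925.5] [263.69 209.66] [544.7 216.9  70. ]
top 0.7 [  17.      15.    1573.875] [263.2  208.71] [548.  218.6  70. ]
top 0.8 [  17.      15.    1273.125] [262.83 207.74] [551.3 219.8  70. ]
scene 0.55 [  7.625   5.125 239.25 ] [412.93 200.89] [548.  213.9  70. ]
scene 0.7 [  8.      5.625 280.25 ] [412.92 200.87] [547.9 213.9  70. ]
scene 0.8 [  8.5     6.    314.625] [412.92 200.85] [547.8 213.9  70. ]
scene plate [545.6 212.4] [ 88.8 103.3] 68.8
```

The ball is above the hole to within about 2 mm, the tray is level and still, and the plate is still seated.

```bash
python3 -c "
from plant import bot
print(bot.close_job())"
```

```text
the job is handed in; nothing more can be done
None
```

I handed the job in at about 22 s: the seat plate is pressed flush with the clip over its edge, and the tray is held level and still about 50 mm above it with the ball in its pocket, over the seat hole to within about 2 mm by the scene camera (the two cameras put the hole 4.5 mm apart in x).

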